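# Short the feedthrough, then find which way the port cap undoes and hold it off

### The job

Make the small vacuum chamber safe and open its port: first push the loose shorting plug fully home into the rectangular socket of the grey box and leave it there, and only then undo the quarter-turn cap with the round knob on the chamber; nobody knows if it undoes clockwise or anticlockwise, so try both ways. Once it has turned about a quarter turn on its port, lift it straight up and finish while still holding it in the gripper, level and about 10 cm above the port. Leave the wrench, the metal ring and the jar alone.

Things in the scene. Friction and masses are not known exactly. Their poses are not given: they have to be found in the camera images.
- chamber: Fixed round steel vacuum chamber on the table: top plate 200 mm in diameter, flat top 90 mm above the table, only 4 mm bolt heads on it around the cap. Origin: centre of its underside. z up; yaw varies. In the middle of the top stands the port: a steel neck 38 mm in diameter, 22 mm high, with two lugs at its +y and -y sides, hidden by the cap.
- port (a point): Centre of the upper end of the port's neck, 112 mm above the table, on the chamber's axis. Axes as the chamber's.
- cap: Loose bare aluminium cap, about 0.2 kg, sitting on the port: round, 68 mm in diameter, 24 mm high, with a knob on top (point knob) and on its rim at +x a pointer tab 8 mm wide, 11 mm out. Origin: centre of its lower rim, 94 mm above the table while on the port (18 mm below point port). z up. At the start its axes are within 0.02 rad of the chamber's; inner lugs lock it (1.5 mm lift, 1 to 2 mm side play).
- knob (a point): Middle of the top of the cap's knurled round knob, 40 mm in diameter, 26 mm high, 50 mm above the cap's origin. One way it turns almost without resistance and without rising; 45 to 115 degrees from the start it lifts straight off, clear after 20 mm. The other way a hard stop is met after about 4 degrees, then fingers slip. Which way is which changes each time and cannot be seen.
- socket: Fixed grey plastic box, 100 mm (x) by 80 mm (y) by 45 mm high, with one rectangular socket hole in the middle of its top: 31 mm along x by 21 mm along y, 28 mm deep, with a 3 mm chamfer at the mouth. Origin: centre of its underside, on the table. z up.
- mouth (a point): Centre of the socket hole's mouth, 45 mm above the table. Axes as the grey box's.
- plug: Loose shorting plug, about 0.1 kg, standing on its foot: a copper block 28 (x) by 18 (y) by 22 mm high, and above it a black grip 42 (x) by 26 (y) by 32 mm high (22 to 54 mm above the origin). Origin: centre of the foot's underside. z up; fits either way round (180 degrees). Fully home, the grip rests on the grey box and the origin is 22 mm below the mouth.
- wrench: Loose steel wrench, 150 mm long, lying on the table. To be left alone.
- centring_ring: Loose steel ring, 52 mm in diameter, 8 mm high, lying on the table. To be left alone.
- jar: Loose clear jar with a black lid, 54 mm in diameter, 70 mm high, standing on the table. To be left alone.
Things that resemble listed ones, but are neither listed nor needed, are in the scene too. What is shaped like the socket but orange or red is not meant.

How it is judged:
By the outcome, as a careful person would: the job done as asked, in the order asked, and still so for the second after the job is handed in, while the arm keeps its last pose, push and grip.
It also fails if it takes over 58 s, if anything falls off the work surface, if the arm or the gripper's body presses on something with over 40 N, if the wrist force passes 120 N, or if a joint passes its speed limit or range.

### The arm

A 6-joint arm with a two-finger parallel gripper is mounted at the origin on the work surface. World frame = base frame: x ahead of the robot, y to its left, z up, the work surface at z = 0. Lengths are in m, angles in rad, forces in N, time in s.
With the tool pointing down it reaches from about 0.325 to 0.775 m from the base axis. Payload 5.5 kg.
Tool frame: the origin (TCP) lies at the very end of the fingers, on their centre line; the grasp point (between the pads) lies 19 mm behind it; z points along the fingers, y is the line along which they close (so a half turn about z gives the same grasp; the last joint's range is limited). The gripper opens to 85 mm and grips with 20 to 120 N. Pads are 22 mm wide; open, the fingers measure 114 mm over their backs; the gripper's body (76 mm by 85 mm) begins 54 mm behind the grasp point. The pads swing forward as they close: fully open they stand 13 mm farther back than shut.
Start: joints at [-1.296, 0.091, 1.231, -0, 1.82, -0.057], TCP at [0.195, -0.567, 0.231] pointing down, gripper open.
Joint ranges: [-2.87, 2.87], [-0.86, 2.18], [0.17, 2.46], [-1.51, 4.65], [0.06, 2.69], [-2.65, 2.65]. Speed limits (rad/s): [2.57, 2.57, 3.01, 3.14, 3.14, 3.14].

### API

Orientations are given as [roll, pitch, yaw] about the fixed x, y, z axes, in that order (R = Rz(yaw) Ry(pitch) Rx(roll)).
In Python, from cell import * gives the robot as it stands.
- The arm moves only by the tool play_rows, never from a script. Its argument "rows" is a list of rows, each a list of 7 numbers: the turn, a rotation vector about the tool's x, y, z in degrees, then the shift along the tool's x, y, z in cm, then the closure, from 0 (fully open) to 1 (shut). In form: [[rx, ry, rz, x, y, z, jaw], ...]. A call has 1 to 12 rows; each row shifts and turns the commanded pose from where the row before left it, along the tool's axes as they then stand; what a row does not reach is not made up. A row lasts 1/8 s, in which the tool goes at most 62.5 mm and 10.7 degrees, less where a joint would pass 70% of its speed; a pose out of reach is approached as far as the arm can. A call with a gripper value outside its range is refused whole. The fingers move at their own pace and stop on an object; "force" is the grip in N (left out, the last holds). Time passes only in rows, so rows that do not move let the fingers close. It gives the time, the measured TCP pose, the force, the opening and the grip force at its end, in the units of the state.
- observe(): the state, without advancing time (a new reading comes with each control period).
- grab_frame(name): name is "side" or "top" or "wrist"; returns the picture (420x560x3 uint8, red, green, blue); there is no depth.
- get_calibration(name): a dict with "fx", "fy", "cx", "cy" (pixels), "extrinsics" (4x4, takes a point from camera to world coordinates). Camera axes: x right, y up, looking along -z (the intrinsics and any distortion apply to the point x, -y, -z); pixel columns grow to the right and rows downward; lengths in m; the calibration is good to about 2 mm. A picture is of the moment at which its call begins: read the wrist's pose just before it. get_calibration takes no time and is no camera call; for the wrist camera it gives the pose at the moment of the call.
- sign_off(): hands the job in; it is judged then, once.
Trained networks look in the newest picture that a camera, given by its name, has taken for a name from the list of things; names that differ only in an ending like _2 or _b are one class to them, and where a whole thing is asked for, a point or a joint stands for the part that bears it (a point fixed in the world has none). Each returns a list of dicts, best first, with "p" (0 to 1); they miss things now and then, are a little off and sometimes report something else, mostly with a low value. They report only what shows in the picture. A call takes as long as a camera call. They do not tell look-alikes from the thing itself.
- recognise(camera, thing): "centre" ([x, y, z] in m, in world coordinates, good to about 4 mm: the middle of the surface that is visible of it).
- outline_of(camera, thing): "mask" (420x560 bool, what is visible of it).
- place_of(camera, thing): "centre" ([x, y, z] in m, in world coordinates, good to about 4 mm: a listed point, or the origin of a listed thing).
The state is a dict: "clock": time; "joint_pos": joint angles; "dq": joint speeds; "tau": joint torques, N m; "tool_pos": TCP position; "orientation": TCP orientation; "contact_force": force on the tool from outside, world axes, zero at the start; "ft_torque": the same for the moment, N m; "gripper_width": opening from 0.0 (shut) to 1.0 (fully open); "finger_force": force on a finger pad.
Only numpy, scipy, OpenCV 4.12 (cv2) and the standard library are available. Lean on these libraries where they do the work, as an engineer would, in place of code of your own. Each camera call takes 0.05 s, during which the arm holds its last target. There are 200 camera calls.

## Working session

There is one attempt and no reset: what is moved stays moved. The work goes in short steps, Python scripts to look and compute and a tool call to move; the robot and the scene stay as the last step left them, time stands still between calls to the robot, and variables do not carry over. Pictures are saved under pics/ and viewed, at most 10 in all, crops included, and the job is handed in when it is done.

Besides the shell and the picture viewer there is one more tool, called after "Request:" as name(argument=value, ...), one argument or row to a line, values as JSON. play_rows: Moves the arm, as the interface text tells. Its arguments: {"type":"object","properties":{"rows":{"type":"array"},"force":{"type":"number"}},"required":["rows"]}

```bash
mkdir -p pics; python3 - <<'E'
from cell import *
import cv2,numpy as np
ims=[]
for c in ["top","side"]:
    im=grab_frame(c); cv2.imwrite(f"pics/{c}0.png",cv2.cvtColor(im,cv2.COLOR_RGB2BGR))
    for t in ["chamber","cap","knob","socket","mouth","plug","jar","wrench","centring_ring"]:
        print(c,t,[(np.round(d["centre"],3).tolist(),round(d["p"],2)) for d in place_of(c,t)][:4])
    k=get_calibration(c);print(k["fx"],k["cx"],k["cy"],np.round(k["extrinsics"],3).tolist(),k.keys())
s=observe();print(s)
E
```

```text
top chamber [([0.552, 0.197, 0.002], 0.69)]
top cap [([0.554, 0.196, 0.094], 0.87)]
top knob [([0.551, 0.197, 0.142], 0.8)]
top socket [([0.634, -0.426, 0.001], 0.77), ([0.324, -0.17, 0.003], 0.69), ([0.79, 0.106, -0.0], 0.61), ([0.548, -0.092, -0.003], 0.6)]
top mouth [([0.548, -0.094, 0.044], 0.82), ([0.245, -0.352, 0.046], 0.79), ([0.331, -0.17, 0.046], 0.78), ([0.636, -0.428, 0.048], 0.78)]
top plug [([0.446, -0.301, 0.004], 0.77)]
top jar [([0.756, -0.02, 0.004], 0.71)]
top wrench [([0.711, -0.284, 0.005], 0.55)]
top centring_ring [([0.371, 0.019, 0.001], 0.63)]
437.66065550947087 280.9317698837304 214.77080822027554 [[-0.022, 0.991, -0.131, 0.379], [-1.0, -0.023, -0.001, -0.083], [-0.004, 0.131, 0.991, 1.073], [0.0, 0.0, 0.0, 1.0]] dict_keys(['fx', 'fy', 'cx', 'cy', 'extrinsics'])
side chamber [([0.553, 0.2, -0.003], 0.56)]
side cap []
side knob [([0.554, 0.199, 0.148], 0.82), ([0.555, 0.199, 0.092], 0.67)]
side socket [([0.637, -0.422, -0.002], 0.94), ([0.328, -0.17, -0.001], 0.9), ([0.554, -0.093, 0.005], 0.74), ([0.248, -0.348, -0.002], 0.73)]
side mouth [([0.241, -0.355, 0.
[... 563 characters left out ...]
rinsics'])
{'clock': 1.0, 'joint_pos': array([-1.29574440e+00,  9.10836919e-02,  1.23070952e+00,  7.79251960e-06,
        1.81981293e+00, -5.67171816e-02]), 'dq': array([ 0.00043309, -0.00019618, -0.00016586, -0.00078425,  0.00129523,
        0.00023982]), 'tau': array([-2.15977839e-04, -4.58488262e+01, -4.18104243e+01, -2.00537374e-04,
        8.70894910e-04, -1.33962399e-06]), 'tool_pos': array([ 0.19542219, -0.56728888,  0.2312796 ]), 'orientation': array([-3.14157961e+00, -8.30482393e-06,  3.31771033e-01]), 'contact_force': array([ 0.97354944, -1.01644597,  0.01534336]), 'ft_torque': array([ 0.07818979,  0.03309206, -0.02795479]), 'finger_force': 0.0, 'gripper_width': 0.9991647601564325}
```

View pics/top0.png

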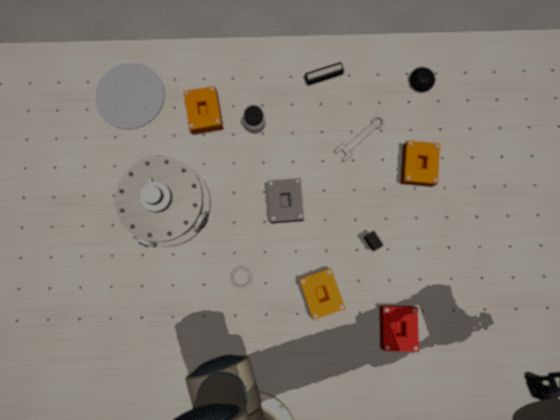

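View pics/side0.png

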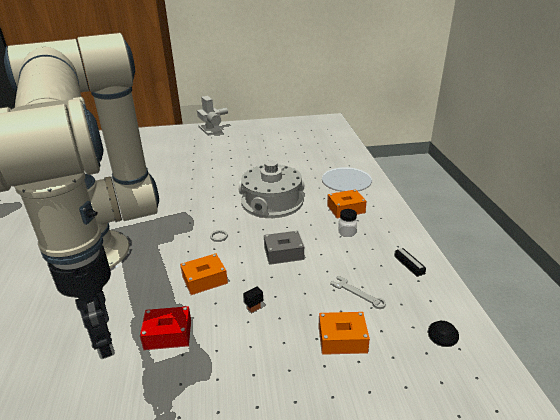

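Top picture: the grey box is at about (285,200). The look-alikes are orange at (203,108), (421,163) and (322,293), and red at (400,328). Only the box at (285,200) is grey, so it is the socket. The plug is at (373,240), and the black bar (324,73) and black dome (421,79) are not it. The cap is at (155,196). I'll confirm with an enlarged crop.

```bash
cat > h.py <<'E'
from cell import *
import cv2,numpy as np
def ray(c,uv,z,k=None):
    k=k or get_calibration(c);E=k["extrinsics"];uv=np.atleast_2d(np.float64(uv))
    d=np.c_[(uv[:,0]-k["cx"])/k["fx"],-(uv[:,1]-k["cy"])/k["fy"],-np.ones(len(uv))]@E[:3,:3].T
    return E[:3,3]+d*((z-E[2,3])/d[:,2])[:,None]
def save(im,n): cv2.imwrite(f"pics/{n}.png",cv2.cvtColor(im,cv2.COLOR_RGB2BGR))
def tool(dw,R):  # world shift to tool shift, cm
    return np.round(R.T@np.array(dw)*100,2)
def Rt():
    from scipy.spatial.transform import Rotation as r
    return r.from_euler("xyz",observe()["orientation"]).as_matrix()
E
python3 - <<'E'
from h import *
im=grab_frame("top"); a=cv2.resize(im[170:260,250:400],None,fx=5,fy=5,interpolation=cv2.INTER_CUBIC); save(a,"crop1")
for t,z in (("plug",.054),("socket",.045)):
    for d in outline_of("top",t)[:5]:
        m=d["mask"];ys,xs=np.nonzero(m)
        p=ray("top",np.c_[xs,ys],z)[:,:2].astype(np.float32)*1000
        print(t,xs.mean(),ys.mean(),round(d["p"],2),cv2.minAreaRect(p))
k=get_calibration("wrist");s=observe();R=Rt();E=k["extrinsics"]
print(k["fx"],(R.T@(E[:3,3]-s["tool_pos"])).round(3),(R.T@E[:3,:3]).round(3))
print("to above plug",tool(np.array([.446,-.300,.25])-s["tool_pos"],R))
E
```

```text
plug 372.5230769230769 240.23461538461538 0.63 ((448.4933166503906, -293.2306213378906), (44.00105667114258, 33.36903762817383), 31.1495304107666)
socket 398.1359060402685 327.7276286353468 0.89 ((248.55853271484375, -344.5163879394531), (88.81204223632812, 102.58557891845703), 87.04061126708984)
socket 419.33373493975904 162.98915662650603 0.79 ((633.0835571289062, -416.9010009765625), (90.93283081054688, 110.13773345947266), 83.25213623046875)
socket 284.8552354181307 200.0196767392832 0.76 ((550.2070922851562, -91.50161743164062), (104.88471984863281, 79.46154022216797), 3.1161115169525146)
socket 321.2458064516129 293.2754838709677 0.72 ((330.5614318847656, -170.63748168945312), (100.91509246826172, 83.40827178955078), 17.073301315307617)
316.29233731921744 [ 0.076  0.    -0.142] [[ 0.001  0.954  0.299]
 [ 1.    -0.001  0.   ]
 [ 0.001  0.299 -0.954]]
to above plug [ 32.4  -17.11  -1.87]
```

View pics/crop1.png

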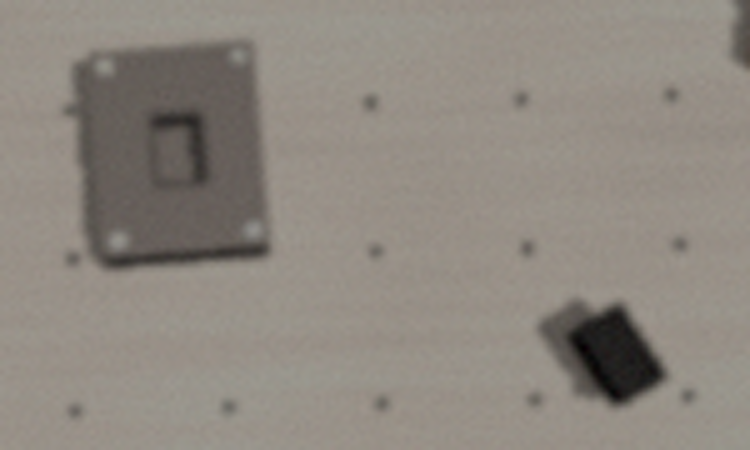

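The enlarged crop shows the grey box with its hole at crop (177,150), yaw about 3°, and the black plug at (617,355), long axis at about 31°. Both match the descriptions.

Request:
play_rows(
  rows=[
    [0,0,0,4.05,-2.14,0.4,0],
    [0,0,0,4.05,-2.14,0.4,0],
    [0,0,0,4.05,-2.14,0.4,0],
    [0,0,0,4.05,-2.14,0.4,0],
    [0,0,0,4.05,-2.14,0.4,0],
    [0,0,0,4.05,-2.14,0.4,0],
    [0,0,0,4.05,-2.14,0.4,0],
    [0,0,0,4.05,-2.14,0.4,0],
    [0,0,-6,0,0,0,0],
    [0,0,-6,0,0,0,0],
    [0,0,0,0,0,0,0],
  ],
  force=40,
)

```text
clock: 2.52
tool_pos: [0.4461, -0.2997, 0.1993]
orientation: [3.142, 0.0, 0.541]
contact_force: [0.2, -0.6, -0.5]
gripper_width: 1.002
finger_force: 0.0
```

```bash
cat > p.py <<'E'
from h import *
import sys
n=sys.argv[1]
s=observe();R=Rt();k=get_calibration("wrist");im=grab_frame("wrist");save(im,n)
print(s["clock"],s["tool_pos"].round(4),s["orientation"].round(3))
for a in sys.argv[2:]:
    t,z=a.split(":");z=float(z)
    print(t,[(np.round(d["centre"],4).tolist(),round(d["p"],2)) for d in place_of("wrist",t)][:3])
    for d in outline_of("wrist",t)[:2]:
        ys,xs=np.nonzero(d["mask"]);p=ray("wrist",np.c_[xs,ys],z,k)[:,:2].astype(np.float32)*1000
        print(" mask",round(d["p"],2),xs.mean(),ys.mean(),cv2.minAreaRect(p))
E
python3 p.py w1 plug:0.054
```

```text
2.525 [ 0.4461 -0.2997  0.1993] [3.142 0.    0.541]
plug [([0.4547, -0.3018, 0.0], 0.74)]
 mask 0.64 284.3315548780488 189.1265243902439 ((451.03204345703125, -297.5207824707031), (46.06904220581055, 26.014488220214844), 30.329570770263672)
```

View pics/w1.png

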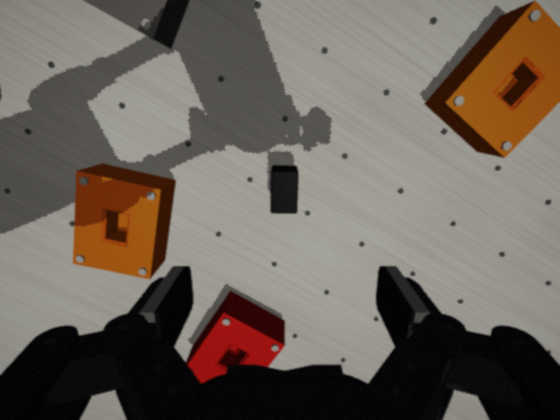

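Wrist view: the plug is at pixel (284,189), aligned with the tool and between the fingers. Next I descend and grip high on the grip.

Request:
play_rows(
  rows=[
    [0,0,0.7,0.33,0.06,4,0.3],
    [0,0,0,0,0,5,0.3],
    [0,0,0,0,0,4.5,0.3],
    [0,0,0,0,0,3,0.3],
    [0,0,0,0,0,1.0,0.3],
    [0,0,0,0,0,0,0.8],
    [0,0,0,0,0,0,0.9],
    [0,0,0,0,0,0,0.9],
    [0,0,0,0,0,0,0.9],
  ],
  force=50,
)

```text
clock: 3.8
tool_pos: [0.4501, -0.2995, 0.0263]
orientation: [3.138, -0.001, 0.529]
contact_force: [0.0, 0.6, 6.6]
gripper_width: 0.29
finger_force: 50.6
```

Request:
play_rows(
  rows=[
    [0,0,0,0,0,-2,0.9],
    [0,0,0,0,0,-5,0.9],
    [0,0,9,0,0,-4,0.9],
    [0,0,9,0,0,-2,0.9],
    [0,0,9,0,0,0,0.9],
    [0,0,0,0.9,-4.1,0,0.9],
    [0,0,0,0.9,-4.1,0,0.9],
    [0,0,0,1,-4.1,0,0.9],
    [0,0,0,1,-4.1,0,0.9],
    [0,0,0,0.9,-4,0,0.9],
    [0,0,0,0,0,0,0.9],
  ],
)

```text
clock: 5.18
tool_pos: [0.4845, -0.0899, 0.1554]
orientation: [-3.141, -0.001, 0.062]
contact_force: [-0.2, -0.2, -1.6]
gripper_width: 0.295
finger_force: 50.0
```

```bash
python3 p.py w2 mouth:0.045 socket:0.045 plug:0.1; python3 -c "
from cell import *
s=observe();print(s['gripper_width'],s['finger_force'])"
```

```text
5.175 [ 0.4845 -0.0899  0.1554] [-3.141e+00 -1.000e-03  6.200e-02]
mouth [([0.5482, -0.0931, 0.0405], 0.84)]
 mask 0.95 294.35556666428624 118.1103334999643 ((551.2535400390625, -93.7889404296875), (99.98823547363281, 80.51402282714844), 3.338413953781128)
 mask 0.92 362.0608324439701 333.82070437566705 ((342.6381530761719, -165.09388732910156), (129.45550537109375, 73.9571533203125), 15.647461891174316)
socket [([0.5511, -0.0953, -0.0024], 0.98), ([0.3678, 0.0207, 0.0036], 0.51)]
 mask 0.87 294.2170872386446 118.58767123287672 ((550.81787109375, -93.57350158691406), (99.34577941894531, 80.40032958984375), 3.597102165222168)
 mask 0.84 533.7621419676215 380.87297633872976 ((317.7012023925781, -354.34320068359375), (85.18972778320312, 17.87855339050293), 57.84476852416992)
plug [([0.4855, -0.0924, 0.1306], 0.85)]
 mask 0.93 284.307761732852 284.66516245487367 ((441.015869140625, -93.01637268066406), (91.33866882324219, 43.53764343261719), 3.4439659118652344)
0.29419941627966656 49.964123368263245
```

View pics/w2.png

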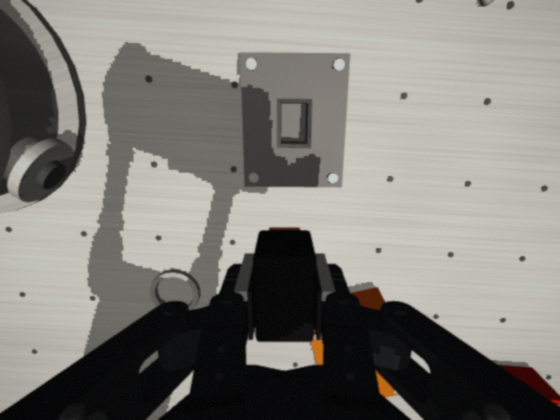

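Wrist view: the grey box's hole centre is at about (294,122). The held plug is at (284,285), and its copper edge shows at row ~229. Next I measure the plug's offset in the hand and the hole centre.

```bash
python3 - <<'E'
from h import *
im=cv2.cvtColor(cv2.imread("pics/w2.png"),cv2.COLOR_BGR2RGB)
for u in (276,284,292): print(u,[(v,*im[v,u].tolist()) for v in range(222,240)])
print("row231",[(u,*im[231,u].tolist()) for u in list(range(252,274))+list(range(294,318))])
k=get_calibration("wrist");s=observe();R=Rt()
for v in (226,227,228,229,230,231,232,233):
  print(v,[(R.T@(ray("wrist",[284,v],s["tool_pos"][2]+h,k)[0]-s["tool_pos"])*1000).round(1).tolist()[:2] for h in (-.0263,-.0043)])
c=cv2.resize(im[80:250,220:370],None,fx=4,fy=3.5,interpolation=cv2.INTER_CUBIC); c=np.clip(c.astype(float)*1.5,0,255).astype(np.uint8);save(c,"crop2")
E
```

```text
276 [(222, 200, 196, 188), (223, 202, 198, 189), (224, 201, 197, 190), (225, 197, 194, 186), (226, 178, 173, 164), (227, 130, 116, 106), (228, 79, 55, 44), (229, 52, 27, 19), (230, 28, 15, 10), (231, 9, 7, 5), (232, 5, 6, 6), (233, 5, 5, 6), (234, 4, 4, 5), (235, 4, 5, 4), (236, 3, 4, 5), (237, 1, 1, 3), (238, 8, 6, 10), (239, 8, 9, 6)]
284 [(222, 198, 195, 187), (223, 202, 200, 191), (224, 202, 199, 190), (225, 199, 194, 186), (226, 181, 175, 165), (227, 129, 116, 106), (228, 78, 54, 43), (229, 50, 27, 17), (230, 25, 15, 10), (231, 5, 4, 2), (232, 8, 7, 6), (233, 6, 4, 6), (234, 5, 8, 8), (235, 2, 2, 3), (236, 5, 4, 4), (237, 9, 9, 10), (238, 4, 3, 5), (239, 6, 4, 5)]
292 [(222, 199, 195, 186), (223, 201, 198, 190), (224, 201, 198, 190), (225, 200, 196, 187), (226, 182, 176, 167), (227, 131, 118, 107), (228, 78, 55, 44), (229, 50, 27, 17), (230, 25, 15, 8), (231, 8, 6, 6), (232, 7, 5, 7), (233, 5, 3, 2), (234, 6, 6, 5), (235, 2, 1, 2), (236, 3, 4, 5), (237, 10, 10, 9), (238, 4, 5, 6), (239, 7, 7, 6)]
row231 [(252, 204, 201, 192), (253, 203, 199, 190), (254, 203, 200, 191), (255, 203
[... 366 characters left out ...]
 8), (295, 8, 5, 4), (296, 8, 7, 5), (297, 7, 6, 8), (298, 8, 6, 6), (299, 10, 9, 9), (300, 17, 17, 16), (301, 18, 16, 16), (302, 23, 23, 22), (303, 22, 21, 20), (304, 19, 20, 20), (305, 20, 21, 21), (306, 27, 27, 25), (307, 42, 43, 41), (308, 70, 72, 68), (309, 110, 112, 107), (310, 160, 160, 153), (311, 195, 196, 188), (312, 203, 205, 196), (313, 204, 206, 198), (314, 203, 205, 196), (315, 203, 204, 195), (316, 204, 205, 197), (317, 204, 205, 196)]
226 [[13.5, 0.0], [21.7, 0.0]]
227 [[12.9, 0.0], [21.2, 0.0]]
228 [[12.3, 0.0], [20.7, 0.0]]
229 [[11.7, 0.0], [20.1, 0.0]]
230 [[11.1, 0.0], [19.6, 0.1]]
231 [[10.5, 0.0], [19.1, 0.1]]
232 [[9.9, 0.0], [18.6, 0.1]]
233 [[9.3, 0.0], [18.0, 0.1]]
```

View pics/crop2.png

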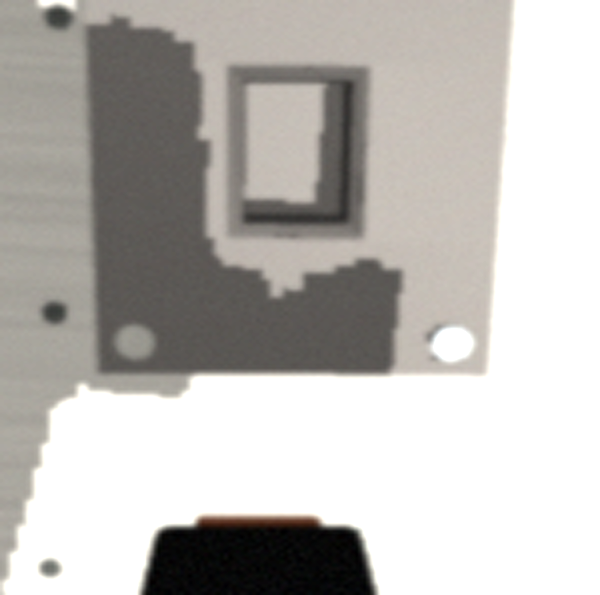

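Crop: the hole's chamfer rim has corners at (230,66), (370,67), (227,237) and (363,238). The plug's copper foot is centred at crop x≈258 and its front edge is at y≈516.

```bash
python3 - <<'E'
from h import *
k=get_calibration("wrist");s=observe();R=Rt();t=s["tool_pos"]
q=np.array([[230,66],[370,67],[227,237],[363,238]],float);q=np.c_[220+q[:,0]/4-.4,80+q[:,1]/3.5-.4]
P=ray("wrist",q,.045,k);h=P.mean(0);print(P.round(4),h)
f=ray("wrist",[[197/4+219.6,227.4],[320/4+219.6,227.4]],t[2]-.0263,k);ft=(f-t)@R*1000;print("foot tool mm",ft)
for c in (h,np.array([.551,-.0937,.045])):
  print(((c-t)@R*1000).round(1), "move cm",((c-t)@R*100).round(2))
E
```

```text
[[ 0.5681 -0.0833  0.045 ]
 [ 0.5694 -0.1094  0.045 ]
 [ 0.532  -0.0845  0.045 ]
 [ 0.5333 -0.1111  0.045 ]] [ 0.5506691  -0.09707639  0.045     ]
foot tool mm [[12.66486666 -8.54359039 26.29762706]
 [12.68651755  8.87376249 26.30009664]]
[ 66.2   7.5 109.4] move cm [ 6.62  0.75 10.94]
[ 66.7   4.2 109.4] move cm [ 6.67  0.42 10.94]
```

Request:
play_rows(
  rows=[
    [0,0,0,2.4,0.2,0,0.9],
    [0,0,0,2.4,0.2,0,0.9],
    [0,0,0,2.0,0,1,0.9],
    [0,0,0,0,0,3,0.9],
    [0,0,0,0,0,2.2,0.9],
    [0,0,0,0,0,1,0.9],
    [0,0,0,0,0,0,0.9],
    [0,0,0,0,0,0,0.9],
    [0,0,0,0,0,0,0.9],
  ],
)

```text
clock: 6.65
tool_pos: [0.553, -0.0926, 0.0836]
orientation: [3.141, -0.002, 0.058]
contact_force: [-0.5, 1.0, -0.5]
gripper_width: 0.296
finger_force: 49.9
```

```bash
python3 - <<'E'
from h import *
s=observe();R=Rt();t=s["tool_pos"];print(t,s["orientation"],s["contact_force"])
print("plug error tool mm",((np.array([.551,-.0936,.045])-(t+R@[-.0013,.0001,.0263]))@R*1000).round(1))
im=grab_frame("wrist");save(cv2.resize(im[100:300,200:370],None,fx=3,fy=3),"w3")
E
```

```text
[ 0.55302724 -0.09258128  0.08364416] [ 3.14102566e+00 -2.09100794e-03  5.77016271e-02] [-0.51534496  1.04035436 -0.46479458]
plug error tool mm [-0.9  0.8 12.3]
```

View pics/w3.png

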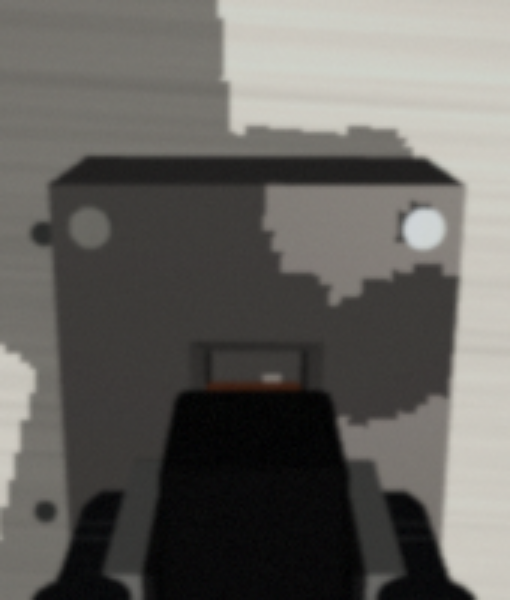

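The zoomed view shows the copper foot centred at (253,387) and the hole centre at u≈256. I shift slightly right, then press down.

Request:
play_rows(
  rows=[
    [0,0,0,-0.08,0.08,0,0.9],
    [0,0,0,0,0,0.8,0.9],
    [0,0,0,0,0,0.5,0.9],
    [0,0,0,0,0,0.5,0.9],
    [0,0,0,0,0,0.5,0.9],
    [0,0,0,0,0,0,0.9],
  ],
)

```text
clock: 7.45
tool_pos: [0.5513, -0.0931, 0.0586]
orientation: [-3.141, 0.001, 0.058]
contact_force: [-0.3, -0.5, -0.6]
gripper_width: 0.294
finger_force: 49.9
```

Request:
play_rows(
  rows=[
    [0,0,0,0,0,0.4,0.9],
    [0,0,0,0,0,0.4,0.9],
    [0,0,0,0,0,0.3,0.9],
    [0,0,0,0,0,0.2,0.9],
    [0,0,0,0,0,0,0.9],
    [0,0,0,0,0,0,0.9],
  ],
)

```text
clock: 8.2
tool_pos: [0.5522, -0.0934, 0.0493]
orientation: [3.141, -0.002, 0.058]
contact_force: [-6.8, 1.4, 13.7]
gripper_width: 0.293
finger_force: 51.7
```

Request:
play_rows(
  rows=[
    [0,0,0,0,0,0.3,0.9],
    [0,0,0,0,0,0,0.9],
    [0,0,0,0,0,0,0.9],
  ],
)

```text
clock: 8.57
tool_pos: [0.5524, -0.0934, 0.0493]
orientation: [3.14, -0.004, 0.058]
contact_force: [-13.1, 2.5, 25.8]
gripper_width: 0.298
finger_force: 53.4
```

Request:
play_rows(
  rows=[
    [0,0,0,0,0,-0.4,0.9],
    [0,0,0,0,0,0,0.4],
    [0,0,0,0,0,0,0.4],
    [0,0,0,0,0,0,0.3],
    [0,0,0,0,0,-2,0.3],
    [0,0,0,0,0,-4,0.3],
    [0,0,0,0,0,-5.5,0],
    [0,0,0,0,0,-6,0],
    [0,0,0,0,0,-4,0],
    [0,0,0,0,0,0,0],
  ],
)

```text
clock: 9.82
tool_pos: [0.5528, -0.0935, 0.269]
orientation: [3.139, -0.01, 0.058]
contact_force: [-1.4, -1.0, -1.4]
gripper_width: 0.996
finger_force: 0.0
```

```bash
python3 - <<'E'
from h import *
s=observe();R=Rt();t=s["tool_pos"];print(t,s["orientation"],s["joint_pos"],s["contact_force"])
for c in ("top","side"):
  im=grab_frame(c)
  for x in ("plug","mouth","knob","cap"): print(c,x,[(d["centre"].round(4) if hasattr(d["centre"],"round") else d["centre"],d["p"]) for d in place_of(c,x)][:1])
im=grab_frame("wrist");save(im,"w4");print(place_of("wrist","plug")[:1])
print("to cap",tool(np.array([.553,.197,.26])-t,R))
E
```

```text
[ 0.55282721 -0.09349939  0.26895101] [ 3.13877939 -0.00959227  0.05779378] [-2.28226507e-01 -1.32813960e-02  1.27091956e+00  7.65701133e-06
  1.87395820e+00  1.28479186e+00] [-1.3843648  -0.96647878 -1.39971144]
top plug [([0.5523, -0.0952, 0.025], 0.46)]
top mouth [([0.5486, -0.0939, 0.0444], 0.92)]
top knob []
top cap [([0.5545, 0.1963, 0.0878], 0.81)]
side plug [([0.5502, -0.0908, 0.0235], 0.52)]
side mouth [([0.551, -0.0978, 0.0451], 0.98)]
side knob [([0.5533, 0.1983, 0.1477], 0.65)]
side cap [([0.5541, 0.1993, 0.0893], 0.79)]
[{'centre': [0.553, -0.0935, 0.0256], 'p': 0.83}]
to cap [  1.69 -29.     0.83]
```

View pics/w4.png

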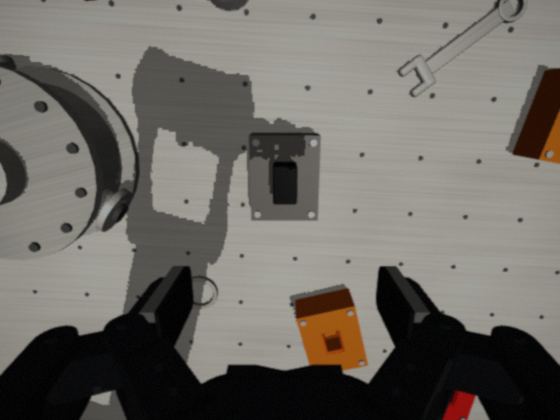

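The wrist view shows the plug seated in the grey box at (285,183), and the networks put its origin at z≈0.024, so it is fully home. On to the cap.

Request:
play_rows(
  rows=[
    [0,0,0,0.3,-4.9,0.2,0],
    [0,0,0,0.3,-4.9,0.2,0],
    [0,0,0,0.3,-4.9,0.2,0],
    [0,0,0,0.3,-4.9,0.2,0],
    [0,0,0,0.3,-4.7,0.1,0],
    [0,0,0,0.2,-4.7,0,0],
    [0,0,-10,0,0,0,0],
    [0,0,-10,0,0,0,0],
    [0,0,-10,0,0,0,0],
    [0,0,-10,0,0,0,0],
    [0,0,-10,0,0,0,0],
    [0,0,-10,0,0,0,0],
  ],
)

```text
clock: 11.92
tool_pos: [0.5519, 0.1972, 0.2532]
orientation: [-3.142, 0.0, 1.111]
contact_force: [0.2, 0.5, 0.1]
gripper_width: 0.996
finger_force: 0.0
```

Request:
play_rows(
  rows=[
    [0,0,-10,0,0,0,0],
    [0,0,-10,0,0,0,0],
    [0,0,0,0,0,0,0],
    [0,0,0,0,0,0,0],
  ],
)

```text
clock: 12.42
tool_pos: [0.5519, 0.1973, 0.2533]
orientation: [-3.142, -0.0, 1.451]
contact_force: [0.1, 0.1, -0.2]
gripper_width: 0.998
finger_force: 0.0
```

```bash
python3 p.py w5 knob:0.144 cap:0.118; python3 - <<'E'
from h import *
s=observe();R=Rt();t=s["tool_pos"];print(t,s["orientation"],s["joint_pos"]);k=get_calibration("wrist")
from scipy.spatial.transform import Rotation as r
T=r.from_euler("xyz",[np.pi,0,s["orientation"][2]]).as_matrix();print("level rotvec deg",np.degrees(r.from_matrix(R.T@T).as_rotvec()).round(2))
E
```

```text
12.425 [0.5519 0.1973 0.2533] [-3.142 -0.     1.451]
knob [([0.555, 0.1995, 0.1409], 0.61)]
 mask 0.63 288.2404126485759 194.21753756447634 ((555.2368774414062, 206.18148803710938), (62.80653762817383, 60.308006286621094), 60.59757614135742)
cap [([0.5559, 0.1952, 0.0983], 0.59)]
 mask 0.66 288.27169811320755 194.43884572697004 ((554.3673095703125, 198.9901123046875), (70.09255981445312, 66.68627166748047), 60.5975341796875)
[0.55186444 0.19726733 0.25327573] [-3.14155943e+00 -2.47748418e-05  1.45309162e+00] [2.85233970e-01 5.89615699e-02 1.22543556e+00 3.73381773e-05
 1.85721637e+00 4.02949223e-01]
level rotvec deg [-0. -0.  0.]
```

View pics/w5.png

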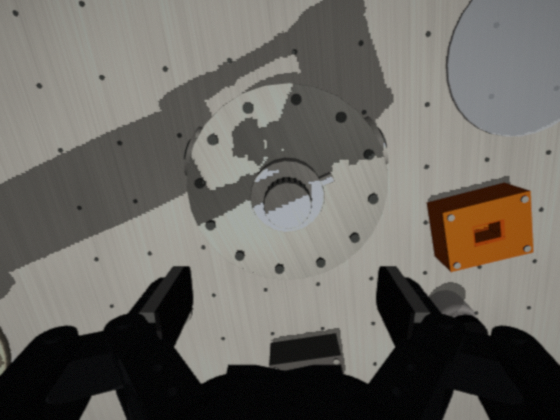

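Wrist view: the cap and knob are at about (288,200), with the pointer tab at (325,181), almost centred under the tool. Next I descend and grip the knob.

Request:
play_rows(
  rows=[
    [0,0,0,0.13,0.27,2,0.2],
    [0,0,0,0,0,4.5,0.2],
    [0,0,0,0,0,4,0.2],
    [0,0,0,0,0,2,0.2],
    [0,0,0,0,0,0.8,0.2],
    [0,0,0,0,0,0,0.2],
  ],
)

```text
clock: 13.42
tool_pos: [0.555, 0.1983, 0.1209]
orientation: [3.141, -0.0, 1.454]
contact_force: [-0.7, -0.3, 0.1]
gripper_width: 0.8
finger_force: 0.0
```

Request:
play_rows(
  rows=[
    [0,0,0,0,0,0,0.8],
    [0,0,0,0,0,0,0.8],
    [0,0,0,0,0,0,0.8],
    [0,0,0,0,0,0,0.8],
  ],
  force=40,
)

```text
clock: 13.92
tool_pos: [0.5555, 0.1986, 0.1224]
orientation: [3.138, -0.002, 1.454]
contact_force: [-0.8, 0.2, 7.1]
gripper_width: 0.457
finger_force: 41.0
```

```bash
python3 -c "
from cell import *
s=observe();print(s)"
```

```text
{'clock': 13.925, 'joint_pos': array([2.85579594e-01, 6.66215080e-02, 1.44888962e+00, 1.95139200e-04,
       1.62261723e+00, 4.02225220e-01]), 'dq': array([-0.00012714, -0.00222097,  0.00228907,  0.00267279,  0.00068032,
       -0.00116484]), 'tau': array([-2.53765779e-01, -4.12264824e+01, -3.84841096e+01, -1.66411470e-01,
       -1.47003131e-01, -3.08614864e-03]), 'tool_pos': array([0.55553444, 0.19861209, 0.12238458]), 'orientation': array([ 3.13848111e+00, -1.53544611e-03,  1.45416354e+00]), 'contact_force': array([-0.79816231,  0.19785665,  7.07293983]), 'ft_torque': array([0.06644354, 0.15049995, 0.02594147]), 'finger_force': 41.02563142776489, 'gripper_width': 0.457435821281936}
```

Request:
play_rows(
  rows=[
    [0,0,0,0,0,-0.15,0.8],
    [0,0,3,0,0,0,0.8],
    [0,0,3,0,0,0,0.8],
    [0,0,3,0,0,0,0.8],
    [0,0,3,0,0,0,0.8],
    [0,0,0,0,0,0,0.8],
  ],
)

```text
clock: 14.68
tool_pos: [0.5551, 0.1984, 0.1223]
orientation: [3.141, -0.001, 1.245]
contact_force: [0.3, 0.1, 4.4]
gripper_width: 0.449
finger_force: 40.8
```

```bash
python3 -c "
from cell import *
s=observe();print(s['tool_pos'],s['orientation'],s['contact_force'],s['ft_torque'],s['tau'],s['finger_force'])"
```

```text
[0.5550649  0.19838822 0.12234392] [ 3.14061660e+00 -7.53741691e-04  1.24511738e+00] [0.2884725  0.13020469 4.4448427 ] [ 0.13123398 -0.20292408  0.05921093] [ -0.24859099 -42.63850093 -39.38237429  -0.12753812   0.3583543
   0.28430854] 40.83818078041077
```

Request:
play_rows(
  rows=[
    [0,0,3,0,0,0,0.8],
    [0,0,3,0,0,0,0.8],
    [0,0,0,0,0,0,0.8],
  ],
)

```text
clock: 15.05
tool_pos: [0.5549, 0.1984, 0.1224]
orientation: [3.141, -0.001, 1.141]
contact_force: [-0.5, 0.7, 3.7]
gripper_width: 0.453
finger_force: 40.9
```

```bash
cat > s.py <<'E'
from cell import *
s=observe();print(s['clock'],s['tool_pos'].round(4),s['orientation'].round(3),s['contact_force'].round(1),s['ft_torque'].round(3),s['tau'][5].round(3),s['gripper_width'],s['joint_pos'][5])
E
python3 s.py
```

```text
15.05 [0.5549 0.1984 0.1224] [ 3.141e+00 -1.000e-03  1.141e+00] [-0.5  0.7  3.7] [ 0.15  -0.083 -0.002] 0.26 0.45313285654916696 0.7150378085902824
```

Request:
play_rows(
  rows=[
    [0,0,-6,0,0,0,0.8],
    [0,0,-6,0,0,0,0.8],
    [0,0,-6,0,0,0,0.8],
    [0,0,-6,0,0,0,0.8],
    [0,0,-6,0,0,0,0.8],
    [0,0,0,0,0,0,0.8],
  ],
)

```text
clock: 15.8
tool_pos: [0.5561, 0.2001, 0.1226]
orientation: [3.137, -0.004, 1.667]
contact_force: [5.7, 7.2, 1.7]
gripper_width: 0.452
finger_force: 40.8
```

```bash
python3 s.py
```

```text
15.8 [0.5561 0.2001 0.1226] [ 3.137 -0.004  1.667] [5.7 7.2 1.7] [ 1.26  -1.049 -0.123] -0.526 0.45242533921583633 0.1899073995976441
```

Anticlockwise shows the stop (9 N side force, twice the torque). Clockwise was free, so I turn about 90° that way.

Request:
play_rows(
  rows=[
    [0,0,8,0,0,0,0.8],
    [0,0,8,0,0,0,0.8],
    [0,0,8,0,0,0,0.8],
    [0,0,8,0,0,0,0.8],
    [0,0,8,0,0,0,0.8],
    [0,0,8,0,0,0,0.8],
    [0,0,8,0,0,0,0.8],
    [0,0,8,0,0,0,0.8],
    [0,0,8,0,0,0,0.8],
    [0,0,8,0,0,0,0.8],
    [0,0,8,0,0,0,0.8],
    [0,0,0,0,0,0,0.8],
  ],
)

```text
clock: 17.3
tool_pos: [0.5551, 0.1979, 0.1224]
orientation: [3.141, -0.001, 0.13]
contact_force: [0.5, -0.5, 5.1]
gripper_width: 0.455
finger_force: 41.1
```

```bash
python3 s.py
```

```text
17.3 [0.5551 0.1979 0.1224] [ 3.141e+00 -1.000e-03  1.300e-01] [ 0.5 -0.5  5.1] [-0.222 -0.162  0.015] 0.758 0.45450638103756114 1.7260585306242073
```

Request:
play_rows(
  rows=[
    [0,0,0,0,0,-0.5,0.8],
    [0,0,0,0,0,0,0.8],
  ],
  force=60,
)

```text
clock: 17.55
tool_pos: [0.5542, 0.1981, 0.1259]
orientation: [3.141, 0.002, 0.13]
contact_force: [0.5, -0.3, -1.9]
gripper_width: 0.444
finger_force: 60.3
```

It rises freely and carries only its own weight (−1.9 N). I lift straight up.

Request:
play_rows(
  rows=[
    [0,0,0,0,0,-1,0.8],
    [0,0,0,0,0,-1,0.8],
    [0,0,0,0,0,-1.5,0.8],
    [0,0,0,0,0,-2.5,0.8],
    [0,0,0,0,0,-2.5,0.8],
    [0,0,0,0,0,-1.8,0.8],
    [0,0,0,0,0,-0.8,0.8],
    [0,0,0,0,0,0,0.8],
    [0,0,0,0,0,0,0.8],
    [0,0,0,0,0,0,0.8],
  ],
)

```text
clock: 18.8
tool_pos: [0.5544, 0.1981, 0.2366]
orientation: [3.141, 0.002, 0.128]
contact_force: [-0.6, 1.2, -2.1]
gripper_width: 0.447
finger_force: 60.5
```

```bash
python3 s.py; python3 - <<'E'
from h import *
im=grab_frame("side");a=cv2.resize(im[120:320,180:380],None,fx=3,fy=3,interpolation=cv2.INTER_CUBIC);save(a,"fin")
for c in ("side","top"):
  if c=="top": grab_frame(c)
  for x in ("cap","plug","mouth"): print(c,x,[(np.round(d["centre"],3),round(d["p"],2)) for d in place_of(c,x)][:2])
E
```

```text
18.8 [0.5544 0.1981 0.2366] [3.141e+00 2.000e-03 1.280e-01] [-0.6  1.2 -2.1] [0.019 0.037 0.009] -0.0 0.44656615354313384 1.7286510417269063
side cap [(array([0.553, 0.203, 0.203]), 0.6)]
side plug []
side mouth [(array([0.789, 0.11 , 0.047]), 0.98), (array([ 0.329, -0.173,  0.044]), 0.93)]
top cap [(array([0.556, 0.198, 0.206]), 0.74)]
top plug [(array([ 0.553, -0.099,  0.026]), 0.55)]
top mouth [(array([ 0.548, -0.097,  0.042]), 0.95), (array([ 0.632, -0.427,  0.048]), 0.78)]
```

View pics/fin.png

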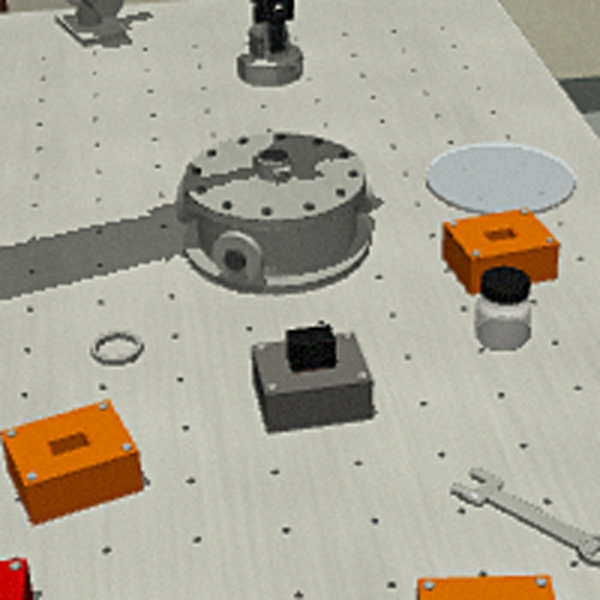

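Final side view: the cap is held at crop (270,62) above the bare port at (272,165), and the plug is in the grey box at (311,350). There is a faint reddish line under the grip at (311,370). I need to check numerically that this isn't a gap.

```bash
python3 - <<'E'
from h import *
im=np.mean([grab_frame("side").astype(float) for _ in range(6)],0)
k=get_calibration("side");W=np.linalg.inv(k["extrinsics"])
def pr(p):
    q=W[:3,:3]@p+W[:3,3];return (k["cx"]-k["fx"]*q[0]/q[2]).round(1),(k["cy"]+k["fy"]*q[1]/q[2]).round(1)
for n,p in dict(grip_bot=[.551,-.107,.045],grip_bot_3up=[.551,-.107,.048],grip_top_front=[.551,-.107,.077],grip_top_back=[.551,-.081,.077],foot_front=[.551,-.1027,.045],box_front=[.551,-.1335,.045],box_back=[.551,-.0535,.045]).items(): print(n,pr(np.array(p)))
for u in (279,283,287): print(u,[(v,im[v,u].round().astype(int).tolist()) for v in list(range(225,250))+list(range(252,264))])
E
```

```text
grip_bot (np.float64(283.3), np.float64(243.1))
grip_bot_3up (np.float64(283.3), np.float64(242.2))
grip_top_front (np.float64(283.2), np.float64(233.6))
grip_top_back (np.float64(281.8), np.float64(228.3))
foot_front (np.float64(283.1), np.float64(242.1))
box_front (np.float64(284.7), np.float64(248.8))
box_back (np.float64(280.7), np.float64(232.1))
279 [(225, [187, 186, 174]), (226, [188, 188, 176]), (227, [189, 189, 177]), (228, [197, 196, 183]), (229, [102, 102, 96]), (230, [3, 2, 4]), (231, [20, 19, 22]), (232, [15, 14, 14]), (233, [23, 23, 24]), (234, [19, 20, 17]), (235, [13, 12, 10]), (236, [8, 11, 10]), (237, [13, 11, 12]), (238, [8, 10, 12]), (239, [9, 10, 9]), (240, [9, 13, 12]), (241, [11, 12, 11]), (242, [6, 7, 6]), (243, [18, 14, 10]), (244, [98, 82, 69]), (245, [114, 114, 106]), (246, [111, 108, 103]), (247, [108, 108, 101]), (248, [111, 109, 103]), (249, [111, 110, 101]), (252, [57, 57, 54]), (253, [62, 60, 57]), (254, [61, 60, 57]), (255, [60, 59, 56]), (256, [64, 63, 58]), (257, [61, 61, 58]), (258, [63, 62, 56]), (259, [62, 60, 58]), (260, [61, 59, 55]), (261, [55
[... 959 characters left out ...]
(229, [5, 2, 6]), (230, [20, 19, 19]), (231, [24, 24, 23]), (232, [22, 23, 24]), (233, [31, 31, 32]), (234, [2, 8, 9]), (235, [17, 10, 18]), (236, [13, 14, 12]), (237, [14, 12, 17]), (238, [12, 14, 14]), (239, [7, 7, 8]), (240, [7, 9, 8]), (241, [8, 8, 9]), (242, [32, 26, 26]), (243, [118, 104, 90]), (244, [110, 110, 104]), (245, [109, 108, 101]), (246, [109, 108, 102]), (247, [111, 110, 102]), (248, [112, 109, 101]), (249, [70, 70, 64]), (252, [61, 59, 55]), (253, [61, 61, 56]), (254, [57, 57, 50]), (255, [60, 57, 55]), (256, [62, 60, 57]), (257, [63, 62, 59]), (258, [60, 58, 55]), (259, [61, 60, 56]), (260, [54, 53, 52]), (261, [65, 64, 60]), (262, [161, 161, 150]), (263, [193, 193, 181])]
```

The loose-fit plug stopped hard at exactly the computed home height under 26 N. The red sliver is about 0.2 px and fits the foot showing through the 27 mm wide chamfer beside the 26 mm grip. The cap is held level, about 0.097 m above the port, so I'm handing in.

```bash
python3 -c "
from cell import *
print(sign_off())"
```

```text
the job is handed in; nothing more can be done
None
```

I pushed the plug home in the grey box first, then undid the cap clockwise and handed in with it held level about 10 cm above the port, at about 19 s on the clock; the only doubt is a sub-pixel reddish line under the plug, which I judged to be the socket's chamfer, not a gap.

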